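# Swap the tins on the shaker and hold its dead-man lever

### The arm

A 7-joint arm with a two-finger parallel gripper is mounted at the origin on the work surface. World frame = base frame: x ahead of the robot, y to its left, z up, the work surface at z = 0. Lengths are in m, angles in rad, forces in N, time in s.
With the tool pointing down it reaches from about 0.425 to 0.875 m from the base axis. Payload 4.7 kg.
Tool frame: the origin (TCP) lies at the centre of the arm's flange, where the gripper is bolted on; the fingertips stand 173 mm ahead of it and the grasp point (between the pads) lies 155 mm ahead of it; z points along the fingers, y is the line along which they close (so a half turn about z gives the same grasp; the last joint's range is limited). The gripper opens to 85 mm and grips with 20 to 120 N. Pads are 22 mm wide; open, the fingers measure 114 mm over their backs; the gripper's body (76 mm by 85 mm) begins 54 mm behind the grasp point. The pads swing forward as they close: fully open they stand 13 mm farther back than shut.
Start: joints at [1.231, 0.321, -0.07, 1.45, 0.023, 1.371, -0.057], TCP at [0.225, -0.61, 0.405] pointing down, gripper open.
Joint ranges: [-2.86, 2.86], [-0.3, 2.09], [-1.38, 1.24], [0.06, 2.45], [-1.56, 4.7], [0.09, 2.05], [-2.69, 2.69]. Speed limits (rad/s): [2.57, 2.57, 3.14, 3.14, 3.14, 3.14, 3.14].

### API

Orientations are given as a unit quaternion [x, y, z, w].
In Python, from bench import manip gives the robot as it stands.
- The arm moves only by the shell command python3 -m creep 'ROWS' [OPENING] [FORCE]. ROWS is JSON, one flat list of numbers, 4 for each row, row after row: the shift along the tool's x, y, z normalised to -1 to 1, where 1 is 0.03 m, then the turn about the tool's z normalised to -1 to 1, where 1 is 4 degrees. A call has 1 to 20 rows; each row shifts and turns the commanded pose from where the row before left it, along the tool's axes as they then stand; what a row does not reach is not made up. A row lasts 1/12 s, in which the tool goes at most 41.7 mm and 7.16 degrees, less where a joint would pass 70% of its speed; a pose out of reach is approached as far as the arm can. A call with a number of a shift or a turn outside -1 to 1 is refused whole. A call with a gripper value outside its range is refused whole. OPENING is the closure, from 0 (fully open) to 1 (shut), set as the call begins (- or left out, the last holds). The fingers move at their own pace and stop on an object; FORCE is the grip in N (left out, the last holds). Time passes only in rows, so rows that do not move let the fingers close. It gives the time, the measured TCP pose, the force, the opening and the grip force at its end, in the units of the state.
- manip.observe(): the state, without advancing time (a new reading comes with each control period).
- manip.grab_frame(name): name is "side" or "top"; returns a dict with "frame" (400x640x3 uint8, red, green, blue), "intrinsics" (3x3 intrinsics, pixels), "R" (3x3) and "t" (3): a world point X has camera coordinates R X + t. Camera axes: x right, y down, z forward; pixel columns grow to the right and rows downward; lengths in m; the calibration is good to about 2 mm. A picture is of the moment at which its call begins. There is no depth.
- manip.close_job(): hands the job in; it is judged then, once.
Trained networks look in a picture, given as the dict that the camera call returned (one of the last four; its "shot" number tells which), for a name from the list of things; names that differ only in an ending like _2 or _b are one class to them, and where a whole thing is asked for, a point or a joint stands for the part that bears it (a point fixed in the world has none). Each returns a list of dicts, best first, with "p" (0 to 1); they miss things now and then, are a little off and sometimes report something else, mostly with a low value. They report only what shows in the picture. A call takes as long as a camera call. They do not tell look-alikes from the thing itself.
- manip.trace(label, picture): "mask" (400x640 bool, what is visible of it).
- manip.mark_of(label, picture): "xyz" ([x, y, z] in m, in world coordinates, good to about 4 mm: a listed point, or the origin of a listed thing).
The state is a dict: "time_s": time; "joints": joint angles; "qd": joint speeds; "joint_efforts": joint torques, N m; "tool_pos": TCP position; "ee_rot": TCP orientation; "force": force on the tool from outside, world axes, zero at the start; "wrist_torque": the same for the moment, N m; "gripper_width": opening from 0.0 (shut) to 1.0 (fully open); "grip_force": force on a finger pad.
Only numpy, scipy, OpenCV 4.12 (cv2) and the standard library are available. Lean on these libraries where they do the work, as an engineer would, in place of code of your own. Each camera call takes 0.05 s, during which the arm holds its last target. There are 200 camera calls.

### The job

Swap the two closed paint tins: the one on the shaker goes onto the wooden stand and the one on the stand goes onto the shaker, each standing upright inside its lipped cup; use the round rubber mat for parking, keep the tins upright, and leave the two small screw jars, the wrench and the putty knife where they are. Only then press the shaker's spring-loaded dead-man lever down until it is level (its run position), never right down to its bottom stop, and keep it level: your program finishes while the robot is still holding the lever down.

Things in the scene. Friction and masses are not known exactly. Their poses are not given: they have to be found in the camera images.
- shaker: small-tin shaker, fixed to the bench: grey metal base 160 x 110 mm, top 44 mm above the bench, reaching from x = -45 to +115 mm in its own frame. Origin on the bench under the middle between lever and cup; its x axis points from the lever end to the cup end, and varies within 0.2 rad of world x. It stands in the left, middle or right place
- shaker_seat (a point): centre of the inner floor of the shaker's round metal cup, 50 mm above the bench, 60 mm along the shaker's +x from its origin. Cup: 76 mm inner and 84 mm outer diameter, lip 10 mm above its floor
- stand: round wooden tin stand fixed to the bench, 112 mm diameter, 44 mm tall, with the same metal cup on top; origin under its centre on the bench
- stand_seat (a point): centre of the inner floor of the stand's cup, 50 mm above the bench. Cup: 76 mm inner and 84 mm outer diameter, lip 10 mm above its floor
- mat: empty round black rubber mat fixed on the bench, 120 mm diameter, 4 mm thick; origin under its centre. Free for parking a tin
- tall_tin: tall slim closed steel tin with a paper band, 52 mm diameter, 125 mm tall, about 0.3 to 0.5 kg; origin in the centre of its underside, z up. Starts in the cup of the shaker or of the stand
- short_tin: short wide closed steel tin with a paper band, 62 mm diameter, 80 mm tall, about 0.3 to 0.5 kg; origin in the centre of its underside, z up. Starts in the other cup
- lever (a joint): angle of the dead-man lever (rad): 0 = released, sloping 0.40 rad (23 degrees) upwards towards the robot; 0.40 = level, the run position; 0.75 = bottom stop. A spring returns it: about 4 N at the pad to start it, 8 N at level, 11.5 N at the stop. Its pivot lies across the shaker, 5 mm along the shaker's +x from its origin and 85 mm above the bench; the lever runs from there to the shaker's -x
- lever_pad (a point): middle of the upper face of the black rubber pad at the lever's free end, 105 mm from the pivot and 8 mm above the lever's centre line. Pad 50 mm long, 40 mm wide, 16 mm thick. When level, this point is 93 mm above the bench and 100 mm along the shaker's -x from its origin; released, it is about 133 mm above the bench
- jar_a: small glass screw jar with a dark lid, 48 mm diameter, 60 mm tall, near row on the robot's left; origin under its centre. A bystander
- jar_b: glass screw jar with a dark lid, 56 mm diameter, 70 mm tall, near row on the robot's right; origin under its centre. A bystander
- wrench: steel wrench 130 mm long lying flat along about x between the middle and left places; origin under its middle. A bystander
- putty_knife: putty knife 130 mm long, wooden handle, lying flat along about x between the middle and right places; origin on its underside near the middle. A bystander
Not all that is in view belongs to the job. Leave any yellow look-alike of the short_tin alone.

How it is judged:
On the way, in this order (a step that is already met when the one before it is completed fails the run):
1. the tins have changed places, stand let go in each other's cups, and the lever has not been pressed yet (((horizontal distance between tall_tin and shaker_seat below 0.016 m and z of tall_tin in the frame of shaker_seat between -0.004 and 0.004 m and angle between each of tall_tin, short_tin's own z axis and vertical below 0.08 rad and horizontal distance between short_tin and stand_seat below 0.016 m and z of short_tin in the frame of stand_seat between -0.004 and 0.004 m) or (horizontal distance between short_tin and shaker_seat below 0.016 m and z of short_tin in the frame of shaker_seat between -0.004 and 0.004 m and angle between each of short_tin, tall_tin's own z axis and vertical below 0.08 rad and horizontal distance between tall_tin and stand_seat below 0.016 m and z of tall_tin in the frame of stand_seat between -0.004 and 0.004 m)) and distance of each of tall_tin, short_tin from where it was at the start of the episode above 0.1 m and linear speed of each of tall_tin, short_tin below 0.03 m/s and contact force between each of tall_tin, short_tin and the fingers below 0.1 N and contact force between each of tall_tin, short_tin and the arm below 0.1 N and value of joint lever below 0.1 rad), for 0.2 s.
2. the robot holds the lever level (value of joint lever between 0.3 and 0.5 rad and (contact force between lever and the fingers above 2 N or contact force between lever and the arm above 2 N)), for 1 s.
At the end, for the whole second after the job is handed in: Each tin stands upright (within 0.08 rad) on the floor of the cup where the other one started (within 16 mm of its centre, 4 mm in height), let go and at rest; the robot presses the lever with more than 2 N and holds it still at 0.30 to 0.50 rad (level within about 6 degrees) (all of step 2 and ((horizontal distance between tall_tin and shaker_seat below 0.016 m and z of tall_tin in the frame of shaker_seat between -0.004 and 0.004 m and angle between each of tall_tin, short_tin's own z axis and vertical below 0.08 rad and horizontal distance between short_tin and stand_seat below 0.016 m and z of short_tin in the frame of stand_seat between -0.004 and 0.004 m) or (horizontal distance between short_tin and shaker_seat below 0.016 m and z of short_tin in the frame of shaker_seat between -0.004 and 0.004 m and angle between each of short_tin, tall_tin's own z axis and vertical below 0.08 rad and horizontal distance between tall_tin and stand_seat below 0.016 m and z of tall_tin in the frame of stand_seat between -0.004 and 0.004 m)) and distance of each of tall_tin, short_tin from where it was at the start of the episode above 0.1 m and linear speed of each of tall_tin, short_tin below 0.03 m/s and contact force between each of tall_tin, short_tin and the fingers below 0.1 N and contact force between each of tall_tin, short_tin and the arm below 0.1 N and velocity of joint lever between -0.1 and 0.1 rad/s); the arm keeps its last pose, push and grip.
It fails at once if the lever is pressed on to its bottom stop (beyond 0.70 rad) (value of joint lever above 0.7 rad).
It fails at once if the lever is pressed past 0.25 rad while the tins are not yet in each other's cups (value of joint lever above 0.25 rad and not ((horizontal distance between tall_tin and shaker_seat below 0.016 m and z of tall_tin in the frame of shaker_seat between -0.004 and 0.004 m and angle between each of tall_tin, short_tin's own z axis and vertical below 0.08 rad and horizontal distance between short_tin and stand_seat below 0.016 m and z of short_tin in the frame of stand_seat between -0.004 and 0.004 m) or (horizontal distance between short_tin and shaker_seat below 0.016 m and z of short_tin in the frame of shaker_seat between -0.004 and 0.004 m and angle between each of short_tin, tall_tin's own z axis and vertical below 0.08 rad and horizontal distance between tall_tin and stand_seat below 0.016 m and z of tall_tin in the frame of stand_seat between -0.004 and 0.004 m))).
It fails at once if a tin is tipped over (more than 0.6 rad) (angle between any of tall_tin, short_tin's own z axis and vertical above 0.6 rad).
It fails at once if a bystander is moved by more than 30 mm (distance of any of jar_a, jar_b, wrench, putty_knife from where it was at the start of the episode above 0.03 m).
It also fails if it takes over 72 s, if anything falls off the work surface, if the arm or the gripper's body presses on something with over 40 N, if the wrist force passes 120 N, or if a joint passes its speed limit or range.

## Working session

There is one attempt and no reset: what is moved stays moved. The work goes in short steps, Python scripts to look and compute and a shell command to move; the robot and the scene stay as the last step left them, time stands still between calls to the robot, and variables do not carry over. Pictures are saved under pics/ and viewed, at most 10 in all, crops included, and the job is handed in when it is done.

```bash
mkdir -p pics; ls
cat > h.py <<'E'
from bench import manip
import numpy as np, cv2
from scipy.spatial.transform import Rotation as Ro
def marks(names,views=("side","top")):
    for v in views:
        p=manip.grab_frame(v)
        for n in names:
            r=manip.mark_of(n,p)
            print(v,n,[(np.round(d["xyz"],4).tolist(),round(d["p"],2)) for d in r[:3]])
    return p
E
python3 - <<'E'
from h import *
s=manip.observe();print(s["time_s"],s["tool_pos"],s["ee_rot"],s["gripper_width"]);print(Ro.from_quat(s["ee_rot"]).as_matrix().round(3))
for v in("side","top"):
    p=manip.grab_frame(v);cv2.imwrite(f"pics/{v}0.png",p["frame"][:,:,::-1])
marks(["shaker","shaker_seat","stand","stand_seat","mat","tall_tin","short_tin","lever_pad","jar_a","jar_b","wrench","putty_knife"])
print(manip.observe()["time_s"])
E
```

```text
pics
0.0 [ 0.22511999 -0.60954217  0.40362539] [ 9.84388092e-01  1.76008983e-01 -1.97270827e-04 -9.39745677e-04] 0.9972317810902974
[[ 0.938  0.347 -0.001]
 [ 0.347 -0.938  0.002]
 [-0.    -0.002 -1.   ]]
side shaker [([0.578, -0.0335, -0.0022], 0.77)]
side shaker_seat [([0.6295, -0.0252, 0.0494], 0.64)]
side stand [([0.5346, 0.2556, -0.0019], 0.79)]
side stand_seat [([0.5373, 0.2609, 0.0542], 0.62), ([0.5618, -0.2569, 0.0007], 0.41)]
side mat [([0.5604, -0.2614, 0.0012], 0.8)]
side tall_tin [([0.6346, -0.0319, 0.0482], 0.79)]
side short_tin [([0.5142, 0.4062, -0.0024], 0.78)]
side lever_pad [([0.4838, -0.0407, 0.1336], 0.85), ([0.5365, 0.2588, 0.0506], 0.57)]
side jar_a [([0.3808, 0.1396, 0.0019], 0.66), ([0.3846, -0.1098, 0.0022], 0.65)]
side jar_b [([0.3808, 0.1396, 0.0019], 0.66), ([0.3846, -0.1098, 0.0022], 0.65)]
side wrench [([0.5833, 0.1197, -0.0009], 0.54)]
side putty_knife [([0.5418, -0.128, -0.0026], 0.69)]
top shaker [([0.5728, -0.0326, 0.0029], 0.71)]
top shaker_seat [([0.629, -0.0294, 0.0528], 0.64)]
top stand [([0.5342, 0.2584, 0.0058], 0.57), ([0.5379, 0.2572, 0.053], 0.41)]
top stand_seat [([0.5315, 0.2615, 0.0493], 0.73), ([0.5381, 0.2619, 0.05], 0.22)]
top mat [([0.5589, -0.2606, -0.0007], 0.74)]
top tall_tin [([0.6316, -0.0256, 0.0494], 0.77), ([0.533, 0.2594, 0.0037], 0.29)]
top short_tin [([0.5366, 0.2581, 0.0529], 0.71), ([0.5154, 0.4105, 0.0], 0.66)]
top lever_pad [([0.4838, -0.0374, 0.1312], 0.7), ([0.5681, -0.0326, 0.0042], 0.5)]
top jar_a [([0.3832, -0.1064, -0.0012], 0.88), ([0.3815, 0.1406, 0.0028], 0.86)]
top jar_b [([0.3832, -0.1064, -0.0012], 0.88), ([0.3815, 0.1406, 0.0028], 0.86)]
top wrench [([0.5811, 0.1267, -0.0042], 0.65), ([0.5694, -0.0315, 0.0045], 0.29)]
top putty_knife [([0.5391, -0.1257, -0.0006], 0.72), ([0.3836, -0.1057, -0.0049], 0.62), ([0.5573, -0.2638, -0.0027], 0.4)]
1.4
```

View pics/side0.png

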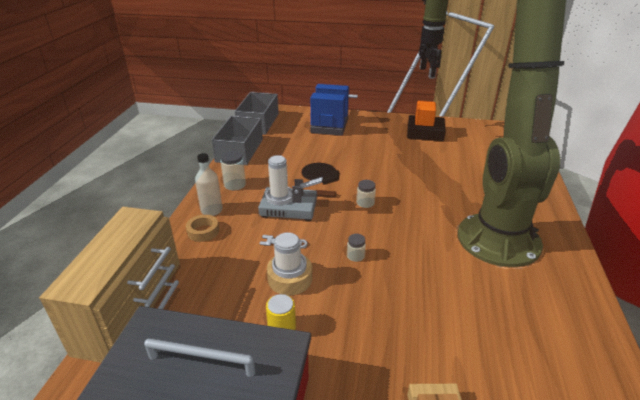

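View pics/top0.png

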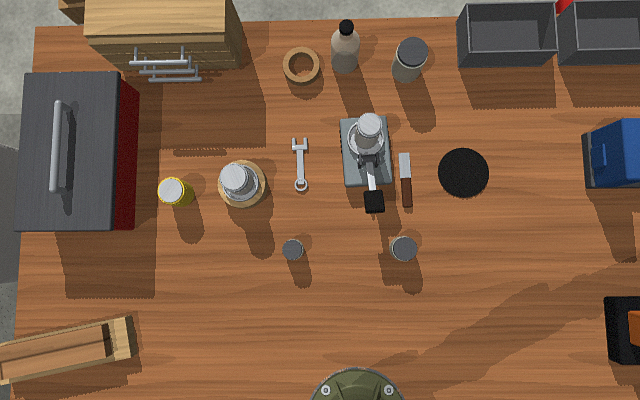

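The side view shows the tall tin on the shaker (278,178), the short tin on the stand (288,255), the yellow look-alike at (281,312) and the mat at (320,172). The top view agrees, with the lever pad at (374,201). I'll take the tall tin to the mat first.

```bash
python3 -m creep '[0,0,0,1,0,0,0,1,0,0,0,1,0,0,0,1,0,0,0,1,0.68,-0.97,0,0,0.68,-0.97,0,0,0.68,-0.97,0,0,0.68,-0.97,0,0,0.68,-0.97,0,0,0.68,-0.97,0,0,0.68,-0.97,0,0,0.68,-0.97,0,0,0.68,-0.97,0,0,0.68,-0.97,0,0,0.68,-0.97,0,0,0.68,-0.97,0,0,0.68,-0.97,0,0,0.68,-0.97,0,0]' 0 40
python3 - <<'E'
from h import *
marks(["tall_tin","shaker_seat","mat","lever_pad"])
marks(["tall_tin","shaker_seat","mat"])
s=manip.observe();print(s["time_s"],s["tool_pos"]);print(Ro.from_quat(s["ee_rot"]).as_matrix().round(3))
E
```

```text
time_s: 2.98
tool_pos: [0.5095, -0.1994, 0.4051]
ee_rot: [1.0, 0.002, 0.0, 0.0]
force: [0.3, -0.1, -0.1]
gripper_width: 1.001
grip_force: 0.0
side tall_tin [([0.632, -0.0289, 0.0487], 0.7), ([0.3843, -0.1095, -0.0019], 0.35)]
side shaker_seat [([0.6325, -0.0259, 0.0509], 0.91)]
side mat [([0.5641, -0.2604, -0.0016], 0.73)]
side lever_pad [([0.4813, -0.0389, 0.1319], 0.66), ([0.6312, -0.0278, 0.0537], 0.66)]
top tall_tin [([0.6331, -0.0284, 0.0508], 0.92), ([0.5828, 0.1273, -0.0003], 0.34)]
top shaker_seat [([0.6319, -0.03, 0.0512], 0.83)]
top mat [([0.5556, -0.2616, 0.0005], 0.78), ([0.6309, -0.0279, 0.0511], 0.67)]
top lever_pad [([0.4829, -0.0402, 0.13], 0.95)]
side tall_tin [([0.6322, -0.0293, 0.0501], 0.86), ([0.3827, -0.1096, -0.0014], 0.17)]
side shaker_seat [([0.6322, -0.0276, 0.052], 0.94)]
side mat [([0.5658, -0.2604, -0.0022], 0.86)]
top tall_tin [([0.6318, -0.0267, 0.0485], 0.59)]
top shaker_seat [([0.6289, -0.0294, 0.0512], 0.89)]
top mat [([0.5564, -0.2651, -0.0016], 0.56)]
3.8833 [ 0.50882612 -0.20103286  0.40471865]
[[ 1.     0.005 -0.   ]
 [ 0.005 -1.    -0.   ]
 [-0.     0.    -1.   ]]
```

```bash
python3 -m creep '[0.68,-0.96,0,0,0.68,-0.96,0,0,0.68,-0.96,0,0,0.68,-0.96,0,0,0.68,-0.96,0,0,0.7,-0.96,0,0,0,0,0,0,0,0,0,0]'
```

```text
time_s: 4.55
tool_pos: [0.6317, -0.0245, 0.4042]
ee_rot: [1.0, 0.005, -0.0, -0.001]
force: [-1.0, -1.1, 0.3]
gripper_width: 1.0
grip_force: 0.0
```

```bash
python3 -m creep '[0,0,0.8,0,0,0,0.8,0,0,0,0.8,0,0,0,0.8,0,0,0,0.45,0,0,0,0,0,0,0,0,0]'
```

```text
time_s: 5.13
tool_pos: [0.6308, -0.0286, 0.2952]
ee_rot: [1.0, 0.002, -0.0, 0.0]
force: [0.9, 1.2, 0.3]
gripper_width: 1.005
grip_force: 0.0
```

```bash
python3 -m creep '[0,0,0,0,0,0,0,0,0,0,0,0,0,0,0,0,0,0,0,0,0,0,0,0,0,0,0,0,0,0,0,0]' 1 40
```

```text
time_s: 5.8
tool_pos: [0.6316, -0.0277, 0.2971]
ee_rot: [1.0, 0.002, 0.001, 0.0]
force: [-1.0, -1.8, 6.2]
gripper_width: 0.601
grip_force: 41.7
```

```bash
python3 -m creep '[0,0,-0.5,0,0,0,-0.8,0,0,0,-0.7,0,0,0.5,0,0,0,0.9,0,0,-0.2,0.9,0,0,-0.4,0.9,0,0,-0.4,0.9,0,0,-0.4,0.9,0,0,-0.4,0.9,0,0,-0.3,0.9,0,0,-0.2,0.7,0,0,-0.1,0.3,0,0,0,0,0,0,0,0,0,0]'
python3 - <<'E'
from h import *
marks(["tall_tin","mat"])
s=manip.observe();print(s["time_s"],s["tool_pos"])
E
```

```text
time_s: 7.05
tool_pos: [0.5603, -0.261, 0.3547]
ee_rot: [1.0, 0.002, -0.0, -0.001]
force: [0.3, 0.3, -3.6]
gripper_width: 0.602
grip_force: 42.7
side tall_tin [([0.5654, -0.2649, 0.1064], 0.64)]
side mat [([0.5635, -0.2595, -0.0005], 0.76)]
top tall_tin [([0.5614, -0.2591, 0.1074], 0.85), ([0.5799, 0.1269, -0.0009], 0.3)]
top mat [([0.5537, -0.2639, 0.0001], 0.92)]
7.35 [ 0.56075987 -0.26035529  0.3552608 ]
```

```bash
python3 -m creep '[0,0,0.8,0,0,0,0.8,0,0,0,0.8,0,0,0,0.6,0,0,0,0.3,0,0,0,0.1,0,0,0,0,0,0,0,0,0]'
```

```text
time_s: 8.02
tool_pos: [0.5608, -0.2619, 0.2545]
ee_rot: [1.0, 0.003, 0.001, 0.0]
force: [-0.7, -0.5, -3.1]
gripper_width: 0.6
grip_force: 42.7
```

```bash
python3 -m creep '[0,0,0.08,0,0,0,0.05,0,0,0,0.03,0,0,0,0,0]'
```

```text
time_s: 8.35
tool_pos: [0.561, -0.2622, 0.2511]
ee_rot: [1.0, 0.002, 0.001, 0.001]
force: [-1.6, 1.2, 6.0]
gripper_width: 0.599
grip_force: 43.3
```

```bash
python3 -m creep '[0,0,0,0,0,0,0,0,0,0,0,0,0,0,0,0,0,0,-0.5,0,0,0,-1,0,0,0,-1,0,0,0,-1,0,0,0,-1,0,0,0,-0.5,0,0,-1,0,0,0,-1,0,0,0,-1,0,0,0,-1,0,0,0,-1,0,0]' 0
```

```text
time_s: 9.6
tool_pos: [0.5592, -0.1106, 0.3985]
ee_rot: [1.0, 0.002, 0.0, 0.0]
force: [1.4, -0.2, 0.1]
gripper_width: 1.0
grip_force: 0.0
```

```bash
python3 -m creep '[-0.1,-1,0,0,-0.1,-1,0,0,-0.1,-1,0,0,-0.1,-1,0,0,-0.1,-1,0,0,-0.1,-1,0,0,-0.1,-1,0,0,-0.1,-1,0,0,0,-1,0,0,0,-0.8,0,0,0,-0.5,0,0,0,-0.3,0,0,0,0,0,0,0,0,0,0]'
python3 - <<'E'
from h import *
for i in range(3): marks(["short_tin","stand_seat","tall_tin"])
s=manip.observe();print(s["time_s"],s["tool_pos"])
p=manip.grab_frame("side");cv2.imwrite("pics/side1.png",p["frame"][:,:,::-1])
E
```

```text
time_s: 10.77
tool_pos: [0.534, 0.2054, 0.3982]
ee_rot: [1.0, 0.002, -0.0, 0.0]
force: [0.4, -1.2, -0.6]
gripper_width: 0.997
grip_force: 0.0
side short_tin [([0.5172, 0.4084, -0.0001], 0.83), ([0.5333, 0.2572, 0.0504], 0.76)]
side stand_seat [([0.535, 0.2626, 0.0538], 0.67)]
side tall_tin [([0.5642, -0.2647, 0.0033], 0.92)]
top short_tin [([0.5152, 0.4121, 0.0031], 0.86)]
top stand_seat []
top tall_tin [([0.559, -0.2626, 0.0026], 0.94)]
side short_tin [([0.532, 0.2573, 0.0475], 0.82), ([0.5171, 0.41, -0.0014], 0.6), ([0.5862, 0.1213, 0.0], 0.18)]
side stand_seat [([0.5378, 0.2589, 0.0545], 0.56)]
side tall_tin [([0.5607, -0.2657, 0.0049], 0.73)]
top short_tin [([0.5159, 0.41, -0.0003], 0.69)]
top stand_seat [([0.5383, -0.1224, -0.0045], 0.28)]
top tall_tin [([0.5612, -0.261, 0.0035], 0.8)]
side short_tin [([0.5353, 0.2595, 0.0513], 0.72), ([0.5152, 0.4096, -0.0002], 0.62)]
side stand_seat [([0.5353, 0.2584, 0.0519], 0.65)]
side tall_tin [([0.5647, -0.2652, 0.0032], 0.76)]
top short_tin [([0.513, 0.4106, 0.0007], 0.67)]
top stand_seat []
top tall_tin [([0.5601, -0.2601, 0.001], 0.77)]
11.9667 [0.53390946 0.20592293 0.39834769]
```

```bash
python3 -m creep '[0.04,-0.6,0,0,0,-0.6,0,0,0,-0.4,0,0,0,-0.15,0,0,0,0,0.6,0,0,0,0.8,0,0,0,0.8,0,0,0,0.8,0,0,0,0.8,0,0,0,0.6,0,0,0,0.3,0,0,0,0,0,0,0,0,0]'
```

```text
time_s: 13.1
tool_pos: [0.5351, 0.2583, 0.2577]
ee_rot: [1.0, 0.002, -0.0, 0.0]
force: [0.1, 1.3, -0.1]
gripper_width: 0.995
grip_force: 0.0
```

```bash
python3 -m creep '[0,0,0,0,0,0,0,0,0,0,0,0,0,0,0,0,0,0,0,0,0,0,0,0,0,0,0,0]' 1 40
```

```text
time_s: 13.68
tool_pos: [0.5355, 0.259, 0.2592]
ee_rot: [1.0, 0.002, 0.001, -0.0]
force: [-0.6, -0.4, 6.3]
gripper_width: 0.718
grip_force: 44.5
```

```bash
python3 -m creep '[0,0,-0.5,0,0,0,-0.9,0,0,0,-1,0,0,0,-0.6,0,0.2,0.5,0,0,0.3,0.9,0,0,0.3,0.9,0,0,0.3,0.9,0,0,0.3,0.9,0,0,0.3,0.9,0,0,0.3,0.9,0,0,0.3,0.9,0,0,0.3,0.9,0,0,0.3,0.9,0,0,0.2,0.6,0,0,0.1,0.3,0,0,0,0.07,0,0,0,0,0,0,0,0,0,0]'
python3 - <<'E'
from h import *
for i in range(2): marks(["short_tin","shaker_seat"])
s=manip.observe();print(s["time_s"],s["tool_pos"])
p=manip.grab_frame("top");cv2.imwrite("pics/top1.png",p["frame"][:,:,::-1])
E
```

```text
time_s: 15.27
tool_pos: [0.6317, -0.026, 0.347]
ee_rot: [1.0, 0.004, -0.001, -0.001]
force: [0.4, 0.1, -4.3]
gripper_width: 0.715
grip_force: 45.5
side short_tin [([0.5161, 0.4112, 0.002], 0.74), ([0.3776, 0.1385, -0.0008], 0.42)]
side shaker_seat [([0.6293, -0.0252, 0.0502], 0.96), ([0.6284, -0.0279, 0.1368], 0.67)]
top short_tin [([0.6333, -0.0284, 0.1399], 0.78), ([0.5159, 0.4127, 0.0029], 0.73)]
top shaker_seat [([0.6292, -0.0301, 0.0504], 0.67)]
side short_tin [([0.6311, -0.029, 0.1382], 0.77), ([0.514, 0.4052, 0.0024], 0.56)]
side shaker_seat [([0.6327, -0.0254, 0.0487], 0.86)]
top short_tin [([0.514, 0.412, -0.0009], 0.95), ([0.6338, -0.0289, 0.1384], 0.65)]
top shaker_seat [([0.6311, -0.0275, 0.0489], 0.91)]
15.8667 [ 0.63222573 -0.02821156  0.34741338]
```

```bash
python3 -m creep '[-0.04,0,0.6,0,0,0,0.7,0,0,0,0.6,0,0,0,0.5,0,0,0,0.3,0,0,0,0.15,0,0,0,0.05,0,0,0,0,0,0,0,0,0]'
```

```text
time_s: 16.67
tool_pos: [0.6315, -0.0281, 0.2615]
ee_rot: [1.0, 0.002, 0.001, 0.0]
force: [0.6, 0.3, -3.9]
gripper_width: 0.718
grip_force: 45.5
```

```bash
python3 -m creep '[0,0,0.06,0,0,0,0.04,0,0,0,0.03,0,0,0,0,0,0,0,0,0]'
```

```text
time_s: 17.08
tool_pos: [0.6316, -0.028, 0.2592]
ee_rot: [1.0, 0.002, 0.001, 0.0]
force: [-3.4, -0.2, 5.9]
gripper_width: 0.713
grip_force: 46.6
```

```bash
python3 -m creep '[0,0,0,0,0,0,0,0,0,0,0,0,0,0,0,0,0,0,-0.3,0,0,0,-0.8,0,0,0,-1,0,0,0,-1,0,0,0,-1,0,0,0,-0.6,0,-0.3,0.8,0,0,-0.3,1,0,0,-0.3,1,0,0,-0.3,1,0,0,-0.3,1,0,0,-0.3,1,0,0,-0.3,1,0,0,-0.25,0.7,0,0,0,0.3,0,0]' 0
```

```text
time_s: 18.67
tool_pos: [0.5596, -0.2673, 0.398]
ee_rot: [1.0, -0.001, -0.0, 0.001]
force: [-0.4, -0.4, 1.0]
gripper_width: 1.005
grip_force: 0.0
```

Run:
```python
from h import *
for i in range(2): marks(["short_tin","shaker_seat","tall_tin"])
s=manip.observe();print(s["time_s"],s["tool_pos"])
p=manip.grab_frame("side");cv2.imwrite("pics/side2.png",cv2.resize(p["frame"][120:320,200:420,::-1],None,fx=3,fy=3))
```

```text
side short_tin [([0.5161, 0.4065, 0.0025], 0.61), ([0.6309, -0.0289, 0.0481], 0.57)]
side shaker_seat [([0.6302, -0.026, 0.0508], 0.98)]
side tall_tin [([0.5631, -0.2658, 0.0049], 0.97)]
top short_tin [([0.5137, 0.4098, -0.0003], 0.87), ([0.6334, -0.0306, 0.0513], 0.65), ([0.4841, -0.0389, 0.1321], 0.43)]
top shaker_seat [([0.6286, -0.029, 0.0508], 0.95)]
top tall_tin [([0.5628, -0.2618, 0.0029], 0.82)]
side short_tin [([0.5185, 0.4075, -0.0011], 0.84), ([0.6328, -0.0302, 0.0494], 0.65)]
side shaker_seat [([0.6318, -0.0268, 0.0531], 0.94)]
side tall_tin [([0.5635, -0.2666, 0.0036], 0.79)]
top short_tin [([0.5117, 0.4093, 0.0006], 0.76), ([0.6328, -0.0305, 0.054], 0.59), ([0.4833, -0.0386, 0.1328], 0.42)]
top shaker_seat [([0.6285, -0.0295, 0.0529], 0.75)]
top tall_tin [([0.5624, -0.2614, 0.0047], 0.81)]
19.4667 [ 0.56164085 -0.26252601  0.39752602]
```

```bash
python3 -m creep '[0,0,0.6,0,0,0,0.9,0,0,0,0.9,0,0,0,0.9,0,0,0,0.8,0,0,0,0.5,0,0,0,0.25,0,0,0,0,0,0,0,0,0]'
```

```text
time_s: 20.27
tool_pos: [0.5619, -0.2627, 0.2525]
ee_rot: [1.0, 0.002, 0.0, 0.0]
force: [0.5, -0.4, -0.0]
gripper_width: 1.002
grip_force: 0.0
```

```bash
python3 -m creep '[0,0,0,0,0,0,0,0,0,0,0,0,0,0,0,0,0,0,0,0,0,0,0,0,0,0,0,0]' 1 40
```

```text
time_s: 20.85
tool_pos: [0.5622, -0.2629, 0.2536]
ee_rot: [1.0, 0.002, 0.001, 0.001]
force: [-0.0, -1.4, 6.2]
gripper_width: 0.598
grip_force: 42.4
```

```bash
python3 -m creep '[0,0,-0.5,0,0,0,-0.9,0,0,0,-1,0,0,0,-1,0,0,0,-1,0,0,0,-1,0,0,0,-0.7,0,0,0,-0.3,0,0,-0.5,0,0,0,-0.9,0,0,0,-1,0,0,0,-1,0,0,0,-1,0,0,0,-1,0,0,0,-1,0,0,0,-1,0,0,0,-1,0,0,0,-1,0,0]'
```

```text
time_s: 22.35
tool_pos: [0.5591, 0.0217, 0.4414]
ee_rot: [1.0, 0.003, -0.002, -0.0]
force: [-0.1, 0.2, -2.7]
gripper_width: 0.596
grip_force: 42.8
```

```bash
python3 -m creep '[-0.1,-1,0,0,-0.1,-1,0,0,-0.1,-1,0,0,-0.1,-1,0,0,-0.1,-1,0,0,-0.1,-1,0,0,-0.1,-0.9,0,0,-0.1,-0.7,0,0,-0.08,-0.3,0,0,0,0,0,0,0,0,0,0]'
python3 - <<'E'
from h import *
for i in range(2): marks(["tall_tin","stand_seat"])
s=manip.observe();print(s["time_s"],s["tool_pos"])
E
```

```text
time_s: 23.27
tool_pos: [0.5324, 0.2559, 0.4425]
ee_rot: [1.0, 0.003, -0.001, 0.001]
force: [0.7, -0.4, -2.6]
gripper_width: 0.599
grip_force: 42.9
side tall_tin [([0.532, 0.2533, 0.1911], 0.96), ([0.5744, -0.0306, -0.0008], 0.29)]
side stand_seat [([0.5334, 0.2614, 0.0518], 0.67)]
top tall_tin [([0.5302, 0.2545, 0.1953], 0.7)]
top stand_seat [([0.531, 0.2539, 0.1909], 0.69), ([0.5353, 0.2617, 0.0532], 0.68)]
side tall_tin [([0.5341, 0.2519, 0.1934], 0.64), ([0.5856, 0.1235, -0.0031], 0.45)]
side stand_seat [([0.5349, 0.2581, 0.0541], 0.79)]
top tall_tin [([0.5325, 0.257, 0.1944], 0.55)]
top stand_seat [([0.5326, 0.2614, 0.0488], 0.72)]
23.8667 [0.53281158 0.25620905 0.44405554]
```

```bash
python3 -m creep '[0.07,-0.13,0.5,0,0,0,0.9,0,0,0,0.9,0,0,0,0.8,0,0,0,0.7,0,0,0,0.5,0,0,0,0.3,0,0,0,0.15,0,0,0,0,0,0,0,0,0]'
```

```text
time_s: 24.7
tool_pos: [0.5352, 0.2605, 0.3023]
ee_rot: [1.0, 0.002, 0.001, -0.0]
force: [-0.7, 0.3, -2.9]
gripper_width: 0.597
grip_force: 43.0
```

```bash
python3 -m creep '[0,0,0.1,0,0,0,0.06,0,0,0,0.04,0,0,0,0,0,0,0,0,0]'
```

```text
time_s: 25.12
tool_pos: [0.5355, 0.261, 0.2995]
ee_rot: [1.0, 0.002, 0.002, -0.0]
force: [-3.7, -3.1, 11.8]
gripper_width: 0.597
grip_force: 44.5
```

```bash
python3 -m creep '[0,0,0,0,0,0,0,0,0,0,0,0,0,0,0,0,0,0,-0.3,0,0,0,-0.8,0,0,0,-1,0,0,0,-1,0,0,0,-0.5,0,0,0,0,0]' 0
python3 - <<'E'
from h import *
for i in range(3): marks(["tall_tin","stand_seat","short_tin","shaker_seat","lever_pad"])
s=manip.observe();print(s["time_s"],s["tool_pos"])
p=manip.grab_frame("side");cv2.imwrite("pics/side3.png",cv2.resize(p["frame"][120:320,200:420,::-1],None,fx=3,fy=3,interpolation=cv2.INTER_CUBIC)[:600])
E
```

```text
time_s: 25.95
tool_pos: [0.5355, 0.2613, 0.4085]
ee_rot: [1.0, 0.002, 0.004, -0.001]
force: [0.6, 0.8, 0.9]
gripper_width: 0.997
grip_force: 0.0
side tall_tin [([0.4809, -0.0373, 0.1319], 0.65), ([0.5365, 0.2582, 0.0514], 0.62)]
side stand_seat [([0.5339, 0.2596, 0.0527], 0.73), ([0.5364, 0.2583, 0.0499], 0.47), ([0.5625, -0.2589, -0.0011], 0.27)]
side short_tin [([0.5136, 0.4085, 0.0009], 0.76), ([0.6314, -0.0286, 0.0506], 0.59), ([0.5627, -0.2569, 0.0016], 0.28)]
side shaker_seat [([0.6307, -0.0234, 0.0502], 0.97)]
side lever_pad [([0.4836, -0.0379, 0.1332], 0.65)]
top tall_tin [([0.5332, 0.2642, 0.0484], 0.67)]
top stand_seat [([0.531, 0.2573, 0.051], 0.8)]
top short_tin [([0.6336, -0.0278, 0.0502], 0.66)]
top shaker_seat [([0.63, -0.0303, 0.0512], 0.85)]
top lever_pad [([0.4851, -0.0382, 0.1303], 0.66)]
side tall_tin [([0.5367, 0.2565, 0.0545], 0.65)]
side stand_seat [([0.5386, 0.2585, 0.051], 0.76), ([0.4851, -0.0376, 0.1331], 0.57)]
side short_tin [([0.5144, 0.4083, 0.0008], 0.95), ([0.6302, -0.0317, 0.0516], 0.44)]
side shaker_seat [([0.6324, -0.0262, 0.0512], 0.97)]
side leve
[... 272 characters left out ...]
 []
top lever_pad [([0.5358, 0.2622, 0.0469], 0.71), ([0.4862, -0.0381, 0.1318], 0.62), ([0.5327, 0.2572, 0.0007], 0.62)]
side tall_tin [([0.5377, 0.2565, 0.0501], 0.89)]
side stand_seat [([0.5374, 0.263, 0.0497], 0.87)]
side short_tin [([0.5136, 0.4057, 0.0019], 0.93), ([0.6298, -0.0288, 0.0523], 0.49)]
side shaker_seat [([0.6295, -0.0268, 0.0527], 0.66)]
side lever_pad [([0.4826, -0.0389, 0.1342], 0.59)]
top tall_tin [([0.5339, 0.2623, 0.0506], 0.56)]
top stand_seat [([0.5291, 0.2593, 0.0521], 0.74)]
top short_tin [([0.6336, -0.0279, 0.0516], 0.76)]
top shaker_seat [([0.6318, -0.0278, 0.0518], 0.95)]
top lever_pad [([0.4845, -0.0403, 0.1324], 0.68)]
27.75 [0.53483994 0.26023193 0.40344559]
```

View pics/side3.png

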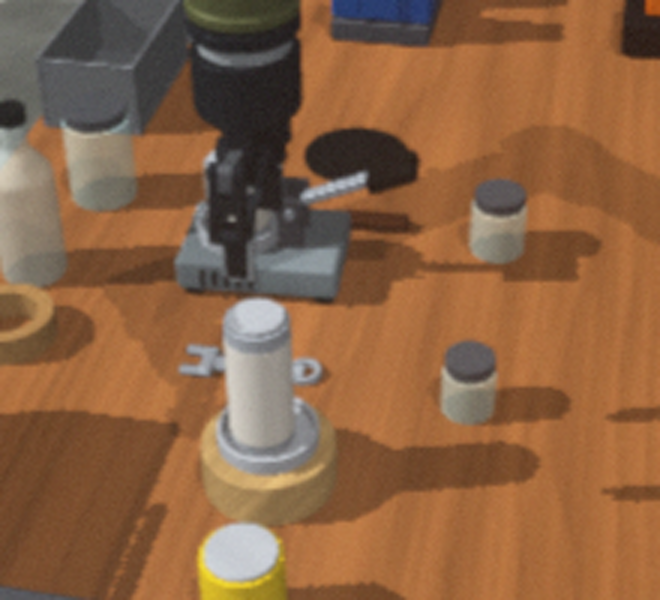

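The picture shows the tall tin upright in the stand's cup (crop 258,375) and the bystanders undisturbed. Marks put both tins within about 4 mm of their seats. Next is the lever, pressed with the fingers shut.

```bash
python3 -m creep '[0,0.5,0,0,-0.2,0.9,0,0,-0.2,1,0,0,-0.2,1,0,0,-0.2,1,0,0,-0.2,1,0,0,-0.2,1,0,0,-0.2,1,0,0,-0.2,1,0,0,-0.2,0.8,0,0,-0.2,0.5,0,0,-0.12,0.28,0,0,0,0,0,0,0,0,0,0,0,0,0,0]' 1 40
python3 - <<'E'
from h import *
marks(["tall_tin","short_tin","lever_pad"])
s=manip.observe();print(s["time_s"],s["tool_pos"],s["force"],s["gripper_width"])
E
```

```text
time_s: 29.05
tool_pos: [0.473, -0.0379, 0.4036]
ee_rot: [1.0, 0.004, 0.0, -0.0]
force: [-0.4, 0.6, 0.4]
gripper_width: 0.0
grip_force: 0.0
side tall_tin [([0.5377, 0.2576, 0.05], 0.95), ([0.5608, -0.259, -0.0024], 0.15)]
side short_tin [([0.6294, -0.0285, 0.047], 0.92), ([0.5159, 0.4079, -0.0012], 0.72)]
side lever_pad [([0.4838, -0.0342, 0.1335], 0.55)]
top tall_tin [([0.5352, 0.2611, 0.048], 0.91), ([0.6302, -0.0309, 0.0479], 0.54), ([0.5326, 0.2613, 0.0038], 0.41)]
top short_tin [([0.5159, 0.4141, 0.0023], 0.86)]
top lever_pad [([0.4806, -0.0376, 0.1333], 0.57), ([0.5349, 0.2621, 0.0502], 0.45)]
29.45 [ 0.47277205 -0.03914383  0.4034488 ] [-0.11856581  0.36712926  0.13632086] 0.004402403353889943
```

```bash
python3 -m creep '[0,0,0.6,0,0,0,0.8,0,0,0,0.7,0,0,0,0.4,0,0,0,0.2,0,0,0,0.2,0,0,0,0.2,0,0,0,0.2,0,0,0,0.2,0,0,0,0.2,0,0,0,0,0,0,0,0,0]'
```

```text
time_s: 30.45
tool_pos: [0.473, -0.0396, 0.2928]
ee_rot: [1.0, 0.002, 0.0, 0.0]
force: [-0.1, -1.0, 4.4]
gripper_width: -0.002
grip_force: 2.1
```

```bash
python3 -m creep '[0,0,0.1,0,0,0,0.1,0,0,0,0.1,0,0,0,0.1,0,0,0,0.1,0,0,0,0.1,0,0,0,0.1,0,0,0,0.1,0,0,0,0.06,0,0,0,0,0,0,0,0,0]'
python3 - <<'E'
from h import *
marks(["lever_pad","tall_tin","short_tin"]); marks(["lever_pad"])
s=manip.observe();print(s["time_s"],s["tool_pos"],s["force"])
p=manip.grab_frame("side");cv2.imwrite("pics/side4.png",cv2.resize(p["frame"][120:320,200:420,::-1],None,fx=3,fy=3,interpolation=cv2.INTER_CUBIC)[:600])
E
```

```text
time_s: 31.37
tool_pos: [0.4719, -0.0396, 0.2668]
ee_rot: [1.0, 0.002, -0.001, 0.0]
force: [-4.5, 0.0, 7.4]
gripper_width: -0.003
grip_force: 3.6
side lever_pad [([0.5764, -0.0301, -0.002], 0.54), ([0.472, -0.038, 0.0926], 0.52), ([0.3818, -0.1056, -0.001], 0.36)]
side tall_tin [([0.5393, 0.2579, 0.0488], 0.72)]
side short_tin [([0.6306, -0.0298, 0.0496], 0.94), ([0.519, 0.4082, 0.0034], 0.65)]
top lever_pad []
top tall_tin [([0.5348, 0.2616, 0.0496], 0.87)]
top short_tin [([0.5156, 0.413, 0.0016], 0.94), ([0.6324, -0.03, 0.0523], 0.8)]
side lever_pad [([0.4692, -0.0376, 0.0953], 0.73)]
top lever_pad []
31.9667 [ 0.47191157 -0.03958153  0.26692174] [-4.49311638 -0.71385796  7.39450322]
```

View pics/side4.png

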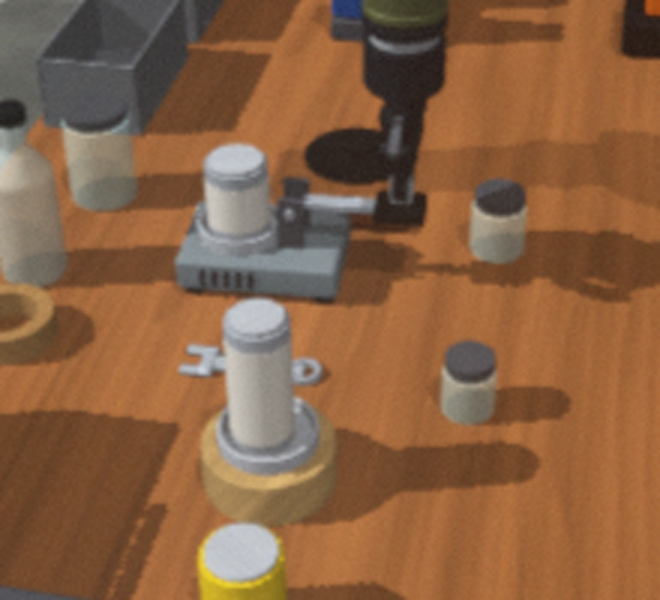

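The lever is level: its pad at crop (400,210) is in line with the pivot at (293,205) and the mark reads about 0.093 m. Both tins stand upright in their cups. I'll hold for just over a second, then hand in.

```bash
python3 -m creep '[0,0,0,0,0,0,0,0,0,0,0,0,0,0,0,0,0,0,0,0,0,0,0,0,0,0,0,0,0,0,0,0,0,0,0,0,0,0,0,0,0,0,0,0,0,0,0,0,0,0,0,0,0,0,0,0,0,0,0,0,0,0,0,0,0,0,0,0,0,0,0,0]' && python3 -c "
from bench import manip
s=manip.observe();print(s['tool_pos'],s['force']);print(manip.close_job())"
```

```text
time_s: 33.52
tool_pos: [0.4719, -0.0396, 0.2669]
ee_rot: [1.0, 0.002, -0.001, 0.0]
force: [-5.2, -1.1, 6.8]
gripper_width: 0.002
grip_force: 3.6
[ 0.47191843 -0.03955953  0.26692128] [-5.19471598 -1.09103209  6.84261143]
the job is handed in; nothing more can be done
None
```

I swapped the two tins, each upright in the other's cup, and handed the job in at 33.5 s with the robot still holding the lever level at about 7 N; the hand-in returned no verdict.

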